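Seat the streaming puck in its sloped dock

TASK

The tealight cup has been left standing in the pocket of the sloped dock. Take it out and stand it upright in the middle of the round coaster, setting it down rather than dropping it; then pick up the white D-shaped streaming puck and seat it fully home, flat and square in the dock's D-shaped pocket, right side up with its flat end at the low end of the slope. Leave the tin and its lid, the clip and the remote where they are.

Things in the scene. Friction and masses are not known exactly. Their poses are not given: they have to be found in the camera images.
- puck_center (a point): centre (14 mm over the underside) of the white loose D-shaped puck, lying flat: 28 mm thick (z up), 66 long (x), 56 wide (y), 140 g. Flat end at x=-33, parallel sides y=+-28 from x=-33 to 5, then a half circle of radius 28 about x=5; the bottom 3 mm are set in 2 mm. Tin about 10-17 mm beyond the round end, clip about 10-17 mm beyond the flat end; both long sides are clear
- pocket: D-shaped pocket of the fixed aluminium dock. Origin: centre of its floor, 40 mm above the stand. z: out of the floor, leaning 0.52 rad from vertical, down-slope; x: up-slope; y: across. 9 mm deep, walls 8 thick, the puck's outline plus 2 mm all round: flat (low) end x=-35, round (high) end x=+35, sides y=+-30. Seated puck: same axes, centre at x, y 0 (+-2), z=14; its top 19 mm stand proud
- cup_center (a point): centre (half-way up, 25 mm over its underside) of the loose frosted glass tealight cup, a straight cylinder 48 mm in outer diameter and 50 mm high, open at its +z end, wall 4 mm, 130 g. It starts standing in the dock's pocket near the low end, its z axis leaning with the pocket's
- coaster_top (a point): centre of the top face of the loose round white ceramic coaster with a cork bottom, 102 mm in diameter, its top 10 mm above the stand; z is up
- tin_center (a point): bystander: centre (25 mm up) of the loose red plastic tin body, 80 mm (x) by 100 mm (y) by 50 mm high, beyond the puck's round end, 700 g. Its thin lid is hinged on its +x rim
- tin_lid_edge (a point): middle of the free edge of the tin's lid (82 by 102 mm, 4 mm thick), which stands shut or part open at any angle up to 1.2 rad, always above the tin's own outline or higher: the edge is up to 130 mm above the stand
- clip_center (a point): bystander: centre (25 mm up) of the loose steel spring clip, standing upright, 24 mm (x) by 40 mm (y), 51 mm high, beyond the puck's flat end
- remote_center (a point): bystander: centre of the loose black remote control lying flat, 36 mm (x) by 140 mm (y) by 16 mm high, near the coaster
Mind the look-alikes: they are no part of the job. Leave any blue look-alike of the part that bears puck_center alone. What is shaped like the part that bears cup_center but brown is not meant.

How it is judged (in metres and radians):
On the way, in this order (a step that is already met when the one before it is completed fails the run):
1. the cup stands upright in the middle of the coaster, let go (horizontal distance between cup_center and coaster_top below 0.02 m and angle between cup_center's own z axis and vertical below 0.06 rad and z of cup_center in the frame of coaster_top between 0.021 and 0.029 m and contact force between the fingers and cup below 0.1 N and linear speed of cup below 0.02 m/s), for 0.2 s.
2. the puck sits flat and square at the bottom of the pocket (z of puck_center in the frame of pocket between 0.0115 and 0.0165 m and x of puck_center in the frame of pocket between -0.005 and 0.005 m and y of puck_center in the frame of pocket between -0.005 and 0.005 m and angle between the z axis of puck_center and the z axis of pocket, either way round below 0.06 rad and angle between the x axis of puck_center and the x axis of pocket, either way round below 0.1 rad and angle between puck_center's own z axis and vertical below 0.7 rad), for 0.2 s.
At the end, for the whole second after the job is handed in: Cup upright (0.06 rad) on the coaster, centres within 20 mm; puck on the pocket's floor (height within 2.5 mm), within 5 mm of its centre along and across, face within 0.06 rad and length within 0.10 rad of the pocket's, right side up, flat end low; both let go and at rest (all of step 1 and all of step 2 and contact force between the fingers and puck below 0.1 N and linear speed of puck below 0.02 m/s); the robot touches nothing.
It fails at once if the tin was shifted by more than 20 mm, or its lid by more than 30 mm (distance of tin_center from where it was at the start of the episode above 0.02 m or distance of tin_lid_edge from where it was at the start of the episode above 0.03 m).
It fails at once if the clip was shifted or knocked over (20 mm) (distance of clip_center from where it was at the start of the episode above 0.02 m).
It fails at once if the remote was shifted by more than 20 mm (distance of remote_center from where it was at the start of the episode above 0.02 m).
It fails at once if the cup was tipped by more than 60 degrees (angle between cup_center's own z axis and vertical above 1.05 rad).
It fails at once if the cup was dropped (faster than 0.5 m/s while not held) (contact force between the fingers and cup below 0.1 N and linear speed of cup above 0.5 m/s).
It also fails if it takes over 67 s, if anything falls off the work surface, if the arm or the gripper's body presses on something with over 40 N, if the wrist force passes 120 N, or if a joint passes its speed limit or range.

ROBOT

A 7-joint arm with a two-finger parallel gripper is mounted at the origin on the work surface. World frame = base frame: x ahead of the robot, y to its left, z up, the work surface at z = 0. Lengths are in m, angles in degrees, forces in N, time in s.
With the tool pointing down it reaches from about 0.4 to 0.925 m from the base axis. Payload 5.6 kg.
Tool frame: the origin (TCP) lies midway between the tips of the shut fingers; the grasp point (between the pads) lies 19 mm behind it; z points along the fingers, y is the line along which they close (so a half turn about z gives the same grasp; the last joint's range is limited). The gripper opens to 85 mm and grips with 20 to 120 N. Pads are 22 mm wide; open, the fingers measure 114 mm over their backs; the gripper's body (76 mm by 85 mm) begins 54 mm behind the grasp point. The pads swing forward as they close: fully open they stand 13 mm farther back than shut.
Start: joints at [-76.433, 26.786, -0.665, 91.828, 0.344, 61.387, -3.226], TCP at [0.18, 0.625, 0.231] pointing down, gripper open.
Joint ranges: [-144.91, 144.91], [-17.63, 115.5], [-89.93, 88.59], [15.96, 139.68], [-74.01, 254.01], [8.47, 105.57], [-167.45, 167.45]. Speed limits (degrees/s): [147.25, 147.25, 180, 180, 180, 180, 180].

INTERFACE

Orientations are given as a 3x3 rotation matrix whose columns are the frame's x, y, z axes.
In Python, from cell import status, imaging, ctrl gives the robot as it stands. The module is installed in compiled form; this text tells all that it offers.
- The arm moves only by the tool send_rows, never from a script. Its argument "rows" is a list of rows, each an object of numbers: "x", "y", "z": the shift along the tool's x, y, z in mm; "wx", "wy", "wz": the turn, a rotation vector about the tool's x, y, z in rad; "hand": the closure in counts, from 0 (fully open) to 255 (shut). In form: [{"x": .., "y": .., "z": .., "wx": .., "wy": .., "wz": .., "hand": ..}, ...]. A call has 1 to 12 rows; each row is the pose to reach, as a shift and turn from the pose commanded when the call began, along the tool's axes at that moment; what a row does not reach only later rows make up. A row lasts 1/10 s, in which the tool goes at most 50 mm and 8.59 degrees, less where a joint would pass 70% of its speed; a pose out of reach is approached as far as the arm can. A call with a gripper value outside its range is refused whole. The fingers move at their own pace and stop on an object; "force" is the grip in N (left out, the last holds). Time passes only in rows, so rows that repeat a pose let the fingers close. It gives the time, the measured TCP pose, the force, the opening and the grip force at its end, in the units of the state.
- status.sense(): the state, without advancing time (a new reading comes with each control period).
- imaging.camera(name): name is "scene" or "top" or "wrist"; returns the picture (480x640x3 uint8, blue, green, red); there is no depth.
- imaging.get_calibration(name): a dict with "camera_matrix" (3x3 intrinsics, pixels), "k1" (the pictures are not rectified: a ray, as slopes to the right and down, at radius r is drawn at 1 + k1 r^2 times it, then the intrinsics apply), "R" (3x3) and "t" (3): a world point X has camera coordinates R X + t. Camera axes: x right, y down, z forward; pixel columns grow to the right and rows downward; lengths in m; the calibration is good to about 2 mm. A picture is of the moment at which its call begins: read the wrist's pose just before it. get_calibration takes no time and is no camera call; for the wrist camera it gives the pose at the moment of the call.
- ctrl.hand_in(): hands the job in; it is judged then, once.
The state is a dict: "time_s": time; "joint_pos": joint angles; "qd": joint speeds; "joint_efforts": joint torques, N m; "eef_pos": TCP position; "tcp_rot": TCP orientation; "contact_force": force on the tool from outside, world axes, zero at the start; "torque": the same for the moment, N m; "opening": finger opening in m; "finger_force": force on a finger pad.
Only numpy, scipy, OpenCV 4.12 (cv2) and the standard library are available. Lean on these libraries where they do the work, as an engineer would, in place of code of your own. Each camera call takes 0.05 s, during which the arm holds its last target. There are 200 camera calls.

## Working session

There is one attempt and no reset: what is moved stays moved. The work goes in short steps, Python scripts to look and compute and a tool call to move; the robot and the scene stay as the last step left them, time stands still between calls to the robot, and variables do not carry over. Pictures are saved under pics/ and viewed, at most 10 in all, crops included, and the job is handed in when it is done.

Besides the shell and the picture viewer there is one more tool, called after "Request:" in YAML: its name, and indented under it one key for each argument. send_rows: Moves the arm, as the interface text tells. Its arguments: {"type":"object","properties":{"rows":{"type":"array"},"force":{"type":"number"}},"required":["rows"]}

```bash
mkdir -p pics; cat > h.py <<'E'
import numpy as np, cv2
from cell import status, imaging, ctrl
def grab(n,f):
    c=imaging.get_calibration(n); im=imaging.camera(n); cv2.imwrite(f'pics/{f}.png',im); np.save(f'pics/{f}.npy',np.array([c],dtype=object),allow_pickle=True); return im,c
def ray(c,uv):
    K=np.array(c['camera_matrix'],float); uv=np.atleast_2d(np.array(uv,float))
    d=np.c_[(uv[:,0]-K[0,2])/K[0,0],(uv[:,1]-K[1,2])/K[1,1]]; s=d.copy()
    for _ in range(20): s=d/(1+c['k1']*(s**2).sum(1,keepdims=True))
    R=np.array(c['R']);t=np.array(c['t']).ravel()
    return -R.T@t, np.c_[s,np.ones(len(s))]@R
def plane(c,uv,z):
    o,d=ray(c,uv); return o+d*((z-o[2])/d[:,2])[:,None]
def proj(c,X):
    X=np.atleast_2d(X)@np.array(c['R']).T+np.array(c['t']).ravel(); s=X[:,:2]/X[:,2:]; s=s*(1+c['k1']*(s**2).sum(1,keepdims=True)); K=np.array(c['camera_matrix']); return np.c_[s[:,0]*K[0,0]+K[0,2],s[:,1]*K[1,1]+K[1,2]]
def load(f): return cv2.imread(f'pics/{f}.png'), np.load(f'pics/{f}.npy',allow_pickle=True)[0]
E
python3 - <<'E'
from h import *
np.set_printoptions(precision=4,suppress=True)
for n in('scene','top','wrist'):
    im,c=grab(n,n+'0'); print(n,c)
s=status.sense(); print(s)
E
```

```text
scene {'camera_matrix': array([[481.5668,   0.    , 323.872 ],
       [  0.    , 481.5668, 229.6751],
       [  0.    ,   0.    ,   1.    ]]), 'k1': 0.02799997941573678, 'R': array([[ 0.0514,  0.9986, -0.0077],
       [ 0.7691, -0.0445, -0.6375],
       [-0.637 ,  0.0269, -0.7704]]), 't': array([-0.0543, -0.4001,  1.6605])}
top {'camera_matrix': array([[537.6255,   0.    , 319.7969],
       [  0.    , 537.6255, 245.9388],
       [  0.    ,   0.    ,   1.    ]]), 'k1': -0.023544711088372826, 'R': array([[ 0.0172, -0.9999,  0.0007],
       [-0.9914, -0.0172, -0.1298],
       [ 0.1298,  0.0016, -0.9915]]), 't': array([0.0332, 0.5724, 1.1279])}
wrist {'camera_matrix': array([[381.9909,   0.    , 318.1605],
       [  0.    , 381.9909, 242.1591],
       [  0.    ,   0.    ,   1.    ]]), 'k1': 0.01680523006511958, 'R': array([[ 0.2763,  0.9611, -0.0016],
       [ 0.9214, -0.2644,  0.2847],
       [ 0.2732, -0.0802, -0.9586]]), 't': array([-0.6485, -0.0369,  0.3788])}
{'time_s': 0.15, 'joint_pos': array([-76.4343,  26.8253,  -0.6622,  91.8671,   0.3445,  61.386 ,
        -3.2255]), 'qd': array([-0.0178, -0.0149, -0.0389, -0.3067,  0.0647,  0.0669,  0.029 ]), 'joint_efforts': array([  0.0006, -53.2797,   0.0215, -25.1553,   0.0115,   0.0056,
         0.    ]), 'eef_pos': array([0.1795, 0.6243, 0.2306]), 'tcp_rot': array([[-0.9611,  0.2762, -0.0002],
       [ 0.2762,  0.9611, -0.0013],
       [-0.0001, -0.0013, -1.    ]]), 'contact_force': array([0.4422, 0.2157, 0.2317]), 'torque': array([-0.0254, -0.038 , -0.048 ]), 'finger_force': 0.0, 'opening': 0.08528554015410493}
```

View pics/top0.png

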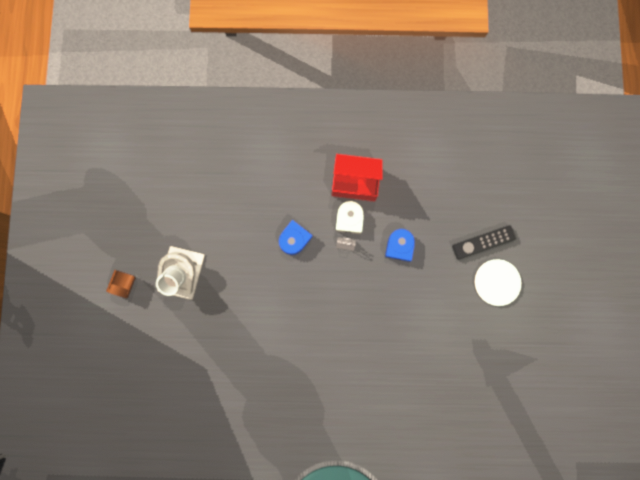

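View pics/scene0.png

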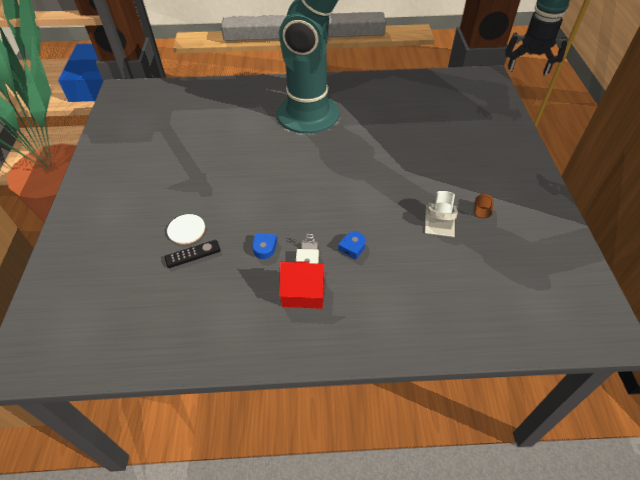

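The top view shows the coaster at (498,282), remote at (484,243), dock with cup at (180,272), brown cup at (121,284), puck at (350,217), tin at (357,178) with its lid part open, clip at (346,243), and blue look-alikes at (294,238) and (400,245).

```bash
python3 - <<'E'
from h import *
np.set_printoptions(precision=4,suppress=True)
for f in('top0','scene0'):
    im,c=load(f)
    hsv=cv2.cvtColor(im,cv2.COLOR_BGR2HSV); m=((hsv[...,1]<60)&(hsv[...,2]>150)).astype(np.uint8)*255
    cs,_=cv2.findContours(m,cv2.RETR_EXTERNAL,cv2.CHAIN_APPROX_NONE)
    for k in cs:
        a=cv2.contourArea(k)
        if 150<a<6000:
            r=cv2.minAreaRect(k); u,v=r[0]
            if f=='scene0' and not(150<u<480 and 180<v<280):continue
            if f=='top0' and not(150<v<320): continue
            mo=cv2.moments(k); ce=(mo['m10']/mo['m00'],mo['m01']/mo['m00'])
            print(f,a,r,ce,[plane(c,ce,z)[0] for z in(0,.01,.028)])
im,c=load('top0');print(plane(c,[[167,247],[203,250],[194,298],[158,292]],0))
a=cv2.resize(load('top0')[0][235:310,95:215],None,fx=6,fy=6,interpolation=2)
b=cv2.resize(load('scene0')[0][180:245,410:500],None,fx=6,fy=6,interpolation=2)
w=cv2.resize(load('top0')[0][140:275,270:430],None,fx=3,fy=3,interpolation=2)
o=np.zeros((600,800,3),np.uint8); 
o[:300,:480]=cv2.resize(a,(480,300)); o[300:590,:400]=cv2.resize(b,(400,290)); 
o[300:600,440:800]=cv2.resize(w,(360,300))
cv2.imwrite('pics/crop0.png',o)
E
```

```text
top0 1761.0 ((497.5, 282.0), (48.0, 47.0), 90.0) (497.549687677456, 281.9525837592277) [array([ 0.5027, -0.3535,  0.    ]), array([ 0.502 , -0.3502,  0.01  ]), array([ 0.5008, -0.3442,  0.028 ])]
top0 1866.5 ((178.05690002441406, 272.61328125), (43.433319091796875, 50.57482147216797), 13.13402271270752) (178.563800339316, 272.0718814179837) [array([0.5125, 0.3566, 0.    ]), array([0.5117, 0.3539, 0.01  ]), array([0.5103, 0.3492, 0.028 ])]
top0 739.5 ((349.7326965332031, 216.1732635498047), (27.761537551879883, 31.0451602935791), 5.7105937004089355) (349.55172413793105, 217.23078656750056) [array([ 0.643 , -0.0227,  0.    ]), array([ 0.6411, -0.0222,  0.01  ]), array([ 0.6378, -0.0212,  0.028 ])]
scene0 341.0 ((307.0, 252.0), (20.0, 22.0), 90.0) (307.8856304985337, 252.79912023460412) [array([ 0.599, -0.019,  0.   ]), array([ 0.6065, -0.0189,  0.01  ]), array([ 0.62  , -0.0187,  0.028 ])]
scene0 819.0 ((185.5, 228.0), (28.0, 37.0), 90.0) (185.55616605616606, 228.16239316239316) [array([ 0.4943, -0.3545,  0.    ]), array([ 0.5028, -0.3511,  0.01  ]), array([ 0.5182, -0.345 ,  0.028 ])]
scene0 832.0 ((441.9033203125, 212.5743408203125), (30.049800872802734, 44.363338470458984), 7.4314093589782715) (443.41426282051276, 214.65264423076923) [array([0.4864, 0.3669, 0.    ]), array([0.495 , 0.3633, 0.01  ]), array([0.5105, 0.3567, 0.028 ])]
[[0.5683 0.3854 0.    ]
 [0.5629 0.3043 0.    ]
 [0.4557 0.3194 0.    ]
 [0.4674 0.4001 0.    ]]
```

View pics/crop0.png

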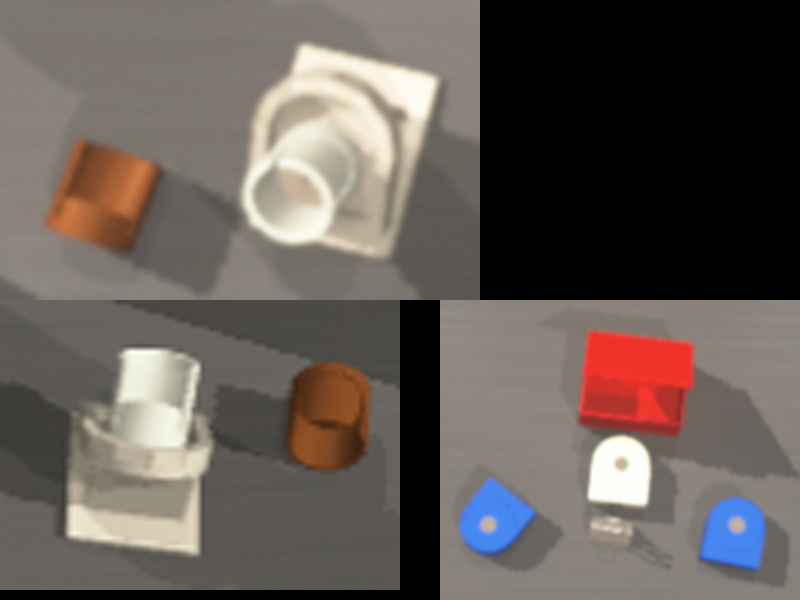

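The crops show the dock's U pocket with its round end away from the robot (top view, upper side), the cup leaning toward the robot, and the puck with its round end toward the tin. Next I'll take closer wrist views, then move.

```bash
python3 - <<'E'
from h import *
np.set_printoptions(precision=4,suppress=True)
im,c=load('wrist0'); s=status.sense(); T=s['tcp_rot'];p=s['eef_pos']
C=ray(c,[0,0])[0]; print('cam',C,'in tool',T.T@(C-p)); print('cam axes in tool',T.T@c['R'].T)
# target: tool vertical, yaw so tool x=-dock x (yaw -8)
y=np.radians(-8.); X=np.array([-np.cos(y),-np.sin(y),0]); Z=np.array([0,0,-1.]); R=np.c_[X,np.cross(Z,X),Z]
off=T.T@(C-p); fw=R@(T.T@c['R'].T)[:,2]
aim=np.array([.50,.355,.07]); h=.22
cam=aim-fw*h; tcp=cam-R@off
print('tcp',tcp,'move mm in tool',1e3*T.T@(tcp-p)); from scipy.spatial.transform import Rotation as Q
print(Q.from_matrix(T.T@R).as_rotvec())
E
```

```text
cam [0.1097 0.6439 0.3726] in tool [ 0.0724 -0.0007 -0.142 ]
cam axes in tool [[-0.0001 -0.9586 -0.2846]
 [ 1.     -0.     -0.0003]
 [ 0.0003 -0.2846  0.9586]]
tcp [0.5098 0.3544 0.1389] move mm in tool [-392.0602 -168.0704   91.978 ]
[-0.0013  0.     -0.1402]
```

Request:
send_rows:
  rows:
    - {"x": -40, "y": -18, "z": 4, "wz": -0.015}
    - {"x": -80, "y": -36, "z": 8, "wz": -0.03}
    - {"x": -120, "y": -54, "z": 12, "wz": -0.045}
    - {"x": -160, "y": -72, "z": 16, "wz": -0.06}
    - {"x": -200, "y": -90, "z": 20, "wz": -0.075}
    - {"x": -240, "y": -108, "z": 24, "wz": -0.09}
    - {"x": -280, "y": -126, "z": 28, "wz": -0.105}
    - {"x": -320, "y": -144, "z": 30, "wz": -0.12}
    - {"x": -350, "y": -158, "z": 32, "wz": -0.13}
    - {"x": -375, "y": -168, "z": 32, "wz": -0.14}
    - {"x": -375, "y": -168, "z": 32, "wz": -0.14}
    - {"x": -375, "y": -168, "z": 32, "wz": -0.14}
  force: 40

```text
validation failed for argument at $.ro...
```

```bash
python3 - <<'E'
from h import *
grab('wrist','w1'); s=status.sense(); print(s['time_s'],s['eef_pos'],s['tcp_rot'],s['joint_pos'])
E
```

```text
0.2 [0.17946688 0.62438195 0.23065918] [[-9.61097503e-01  2.76209243e-01 -2.08289219e-04]
 [ 2.76209300e-01  9.61096859e-01 -1.11792396e-03]
 [-1.08594817e-04 -1.13196535e-03 -9.99999353e-01]] [-76.43259164  26.8210305   -0.66529246  91.85998027   0.34507376
  61.38607886  -3.22601644]
```

View pics/w1.png

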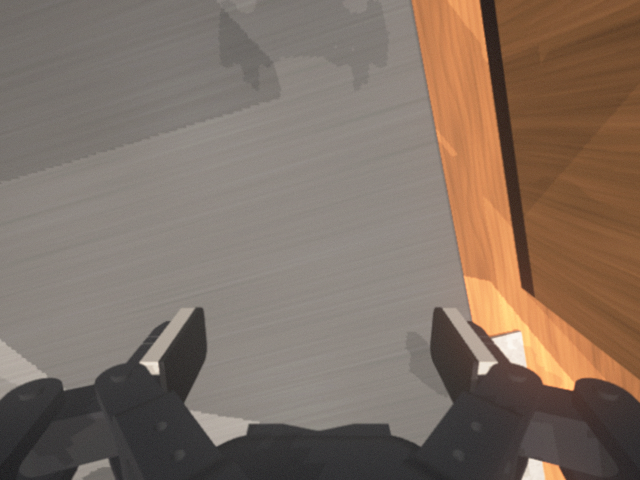

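The move was refused, so this picture is still from the start pose, showing only bare table. I'll send full rows.

Request:
send_rows:
  rows:
    - {"x": -40, "y": -18, "z": 4, "wx": 0, "wy": 0, "wz": -0.015, "hand": 0}
    - {"x": -80, "y": -36, "z": 8, "wx": 0, "wy": 0, "wz": -0.03, "hand": 0}
    - {"x": -120, "y": -54, "z": 12, "wx": 0, "wy": 0, "wz": -0.045, "hand": 0}
    - {"x": -160, "y": -72, "z": 16, "wx": 0, "wy": 0, "wz": -0.06, "hand": 0}
    - {"x": -200, "y": -90, "z": 20, "wx": 0, "wy": 0, "wz": -0.075, "hand": 0}
    - {"x": -240, "y": -108, "z": 24, "wx": 0, "wy": 0, "wz": -0.09, "hand": 0}
    - {"x": -280, "y": -126, "z": 28, "wx": 0, "wy": 0, "wz": -0.105, "hand": 0}
    - {"x": -320, "y": -144, "z": 30, "wx": 0, "wy": 0, "wz": -0.12, "hand": 0}
    - {"x": -350, "y": -158, "z": 32, "wx": 0, "wy": 0, "wz": -0.13, "hand": 0}
    - {"x": -375, "y": -168, "z": 32, "wx": 0, "wy": 0, "wz": -0.14, "hand": 0}
    - {"x": -375, "y": -168, "z": 32, "wx": 0, "wy": 0, "wz": -0.14, "hand": 0}
    - {"x": -375, "y": -168, "z": 32, "wx": 0, "wy": 0, "wz": -0.14, "hand": 0}
  force: 40

```text
time_s: 1.4
eef_pos: [0.4936, 0.3593, 0.1991]
tcp_rot: [[-0.99, 0.141, -0.001], [0.141, 0.99, 0.0], [0.001, -0.0, -1.0]]
contact_force: [-0.4, 0.7, -0.0]
opening: 0.0853
finger_force: 0.0
```

```bash
python3 - <<'E'
from h import *
grab('wrist','w2'); s=status.sense(); print(s['time_s'],s['eef_pos'],s['joint_pos'])
E
```

```text
1.45 [0.49276969 0.36029628 0.19907681] [-42.44677378  24.81296913   4.12694003  99.5861316   -2.14969202
  55.70363274  44.53719934]
```

View pics/w2.png

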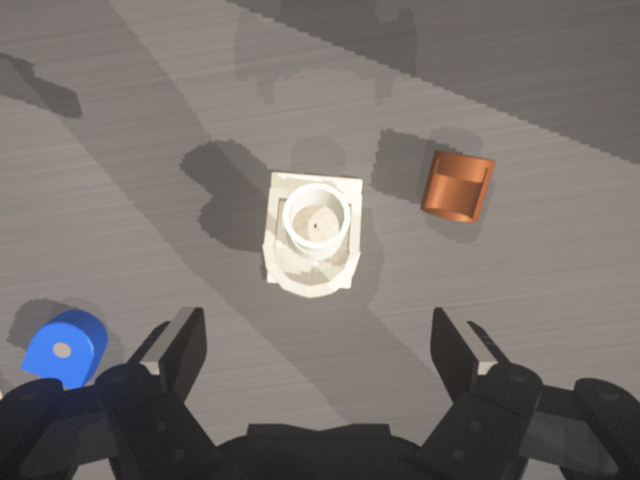

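```bash
python3 - <<'E'
from h import *
im,c=load('w2'); o=cv2.resize(im[165:305,250:375],None,fx=4.2,fy=4.2,interpolation=cv2.INTER_CUBIC); o=cv2.convertScaleAbs(o,alpha=1.7,beta=-170)
cv2.imwrite('pics/crop2.png',o)
E
```

```text
(no output)
```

View pics/crop2.png

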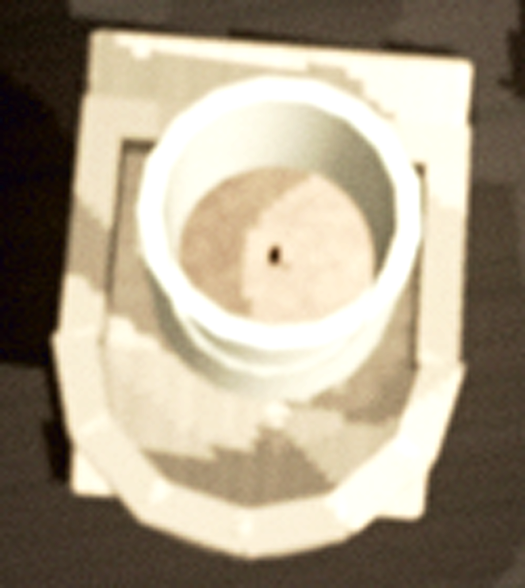

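The crop shows the pocket's inner low corners at crop (122,142) and (425,165), the arc starts near (100,340) and (417,365), and the cup rim centre near (281,209).

```bash
cat >> h.py <<'E'
def dockR(psi):
    c,s=np.cos(psi),np.sin(psi); a=.52
    x=np.array([c*np.cos(a),s*np.cos(a),np.sin(a)]); y=np.array([-s,c,0]); return np.c_[x,y,np.cross(x,y)]
E
python3 - <<'E'
from h import *
from scipy.optimize import least_squares
from scipy.spatial.transform import Rotation as Q
np.set_printoptions(precision=4,suppress=True)
im,c=load('w2')
P=np.array([[-35,-30,9],[-35,30,9],[5,-30,9],[5,30,9],[35,0,9]])*1e-3
U=np.array([[122,142],[425,165],[100,340],[417,365],[255,508]])/4.2+[249.6,164.6]
for n in(4,5):
    f=lambda q:(proj(c,P[:n]@dockR(q[2]).T+[q[0],q[1],.04])-U[:n]).ravel()
    r=least_squares(f,[.51,.35,-.14]); print(r.x,np.degrees(r.x[2]),r.fun.reshape(-1,2))
q=r.x; R=dockR(q[2]); o=np.array([q[0],q[1],.04])
# cup rim: ellipse of outer rim circle at z=50
E=np.array([[281,75],[281,343],[140,209],[422,209]])/4.2+[249.6,164.6]
t=np.linspace(0,2*np.pi,60)
def g(w):
    pp=proj(c,np.c_[w[0]+.024*np.cos(t),w[1]+.024*np.sin(t),0*t+.05]@R.T+o); lo,hi=pp.min(0),pp.max(0)
    return np.array([lo[1]-E[0,1],hi[1]-E[1,1],lo[0]-E[2,0],hi[0]-E[3,0]])
w=least_squares(g,[-.01,0]); print('cup in pocket',w.x,w.fun); cup=o+R@[w.x[0],w.x[1],.025]; print('cup centre',cup)
s=status.sense();T=s['tcp_rot'];p=s['eef_pos']
G=np.c_[-R[:,0],R[:,1],-R[:,2]]
for up in (.031+.06,.031): # grasp point height above underside
    tcp=o+R@[w.x[0],w.x[1],up-.019]; print('tcp',tcp,'mm',1e3*T.T@(tcp-p),'rv',Q.from_matrix(T.T@G).as_rotvec())
E
```

```text
[ 0.5118  0.3505 -0.221 ] -12.664746998496236 [[-0.3092 -0.1449]
 [ 0.3018  0.1249]
 [ 0.2628  0.1361]
 [-0.2554 -0.114 ]]
[ 0.5118  0.3509 -0.2126] -12.1784574775695 [[-0.2295  0.0474]
 [ 0.4325 -0.2932]
 [ 0.7155  0.3537]
 [ 0.245  -0.5026]
 [-1.1314  0.4015]]
cup in pocket [-0.0113  0.0016] [-0.761   0.681  -0.5186  0.5297]
cup centre [0.4904 0.3571 0.0561]
tcp [0.4676 0.3621 0.0969] mm [ 25.0898  -1.7685 102.2214] rv [ 0.0192 -0.5207  0.0717]
tcp [0.4967 0.3558 0.0448] mm [ -4.6897  -3.9635 154.2633] rv [ 0.0192 -0.5207  0.0717]
```

Request:
send_rows:
  rows:
    - {"x": 5, "y": 0, "z": 5, "wx": 0.004, "wy": -0.104, "wz": 0.014, "hand": 0}
    - {"x": 10, "y": 0, "z": 20, "wx": 0.008, "wy": -0.208, "wz": 0.028, "hand": 0}
    - {"x": 15, "y": -1, "z": 45, "wx": 0.012, "wy": -0.312, "wz": 0.043, "hand": 0}
    - {"x": 20, "y": -2, "z": 75, "wx": 0.016, "wy": -0.416, "wz": 0.058, "hand": 0}
    - {"x": 25, "y": -2, "z": 102, "wx": 0.019, "wy": -0.521, "wz": 0.073, "hand": 0}
    - {"x": 25, "y": -2, "z": 102, "wx": 0.019, "wy": -0.521, "wz": 0.073, "hand": 0}
    - {"x": 25, "y": -2, "z": 102, "wx": 0.019, "wy": -0.521, "wz": 0.073, "hand": 0}
  force: 40

```text
time_s: 2.15
eef_pos: [0.4646, 0.3633, 0.0954]
tcp_rot: [[-0.85, 0.206, 0.485], [0.177, 0.979, -0.105], [-0.497, -0.003, -0.868]]
contact_force: [1.0, -0.5, -0.1]
opening: 0.0851
finger_force: 0.0
```

```bash
python3 - <<'E'
from h import *
from scipy.spatial.transform import Rotation as Q
np.set_printoptions(precision=4,suppress=True)
s=status.sense();T=s['tcp_rot'];p=s['eef_pos']
R=dockR(-.2195); o=np.array([.5118,.3507,.04]); G=np.c_[-R[:,0],R[:,1],-R[:,2]]
tcp=o+R@[-.0113,.0014,.012]; print(1e3*T.T@(tcp-p),Q.from_matrix(T.T@G).as_rotvec(),s['joint_pos'],s['contact_force'])
im,c=grab('wrist','w3')
print(proj(c,np.array([[-35,-30,9],[-35,30,9],[5,-30,9],[5,30,9],[35,0,9],[-11.3,1.4,50]])*1e-3@R.T+o))
cv2.imwrite('pics/w3c.png',im)
E
```

```text
[-3.5249 -0.8801 60.2642] [ 0.0032 -0.0002  0.0124] [-77.1961  30.3273  26.8054 120.2374  36.1773  24.3792  -9.0125] [ 1.0434 -0.5488 -0.0736]
[[261.4947 226.8852]
 [369.7208 228.0927]
 [263.5265 293.3797]
 [366.2632 294.4029]
 [314.4488 339.4637]
 [317.854  298.1427]]
```

View pics/w3c.png

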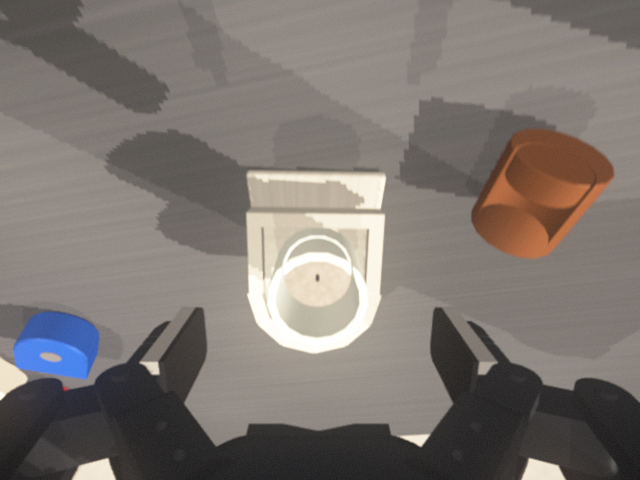

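The picture matches the predicted corners (262,228) and (369,228), with the cup rim centred at (318,302). Next I'll descend and grip.

Request:
send_rows:
  rows:
    - {"x": -2, "y": 0, "z": 20, "wx": 0.003, "wy": 0, "wz": 0.012, "hand": 0}
    - {"x": -3, "y": -1, "z": 40, "wx": 0.003, "wy": 0, "wz": 0.012, "hand": 0}
    - {"x": -3, "y": -1, "z": 60, "wx": 0.003, "wy": 0, "wz": 0.012, "hand": 0}
    - {"x": -3, "y": -1, "z": 60, "wx": 0.003, "wy": 0, "wz": 0.012, "hand": 0}
    - {"x": -3, "y": -1, "z": 60, "wx": 0.003, "wy": 0, "wz": 0.012, "hand": 130}
    - {"x": -3, "y": -1, "z": 60, "wx": 0.003, "wy": 0, "wz": 0.012, "hand": 150}
    - {"x": -3, "y": -1, "z": 60, "wx": 0.003, "wy": 0, "wz": 0.012, "hand": 150}
    - {"x": -3, "y": -1, "z": 60, "wx": 0.003, "wy": 0, "wz": 0.012, "hand": 150}
    - {"x": -3, "y": -1, "z": 60, "wx": 0.003, "wy": 0, "wz": 0.012, "hand": 150}
    - {"x": -3, "y": -1, "z": 60, "wx": 0.003, "wy": 0, "wz": 0.012, "hand": 150}
  force: 30

```text
time_s: 3.2
eef_pos: [0.5, 0.3543, 0.0481]
tcp_rot: [[-0.844, 0.224, 0.487], [0.197, 0.975, -0.107], [-0.498, 0.006, -0.867]]
contact_force: [-3.2, -0.8, 6.2]
opening: 0.0487
finger_force: 30.4
```

Request:
send_rows:
  rows:
    - {"x": 0, "y": 0, "z": -10, "wx": 0, "wy": 0, "wz": 0, "hand": 150}
    - {"x": 0, "y": 0, "z": -25, "wx": 0, "wy": 0, "wz": 0, "hand": 150}
    - {"x": 0, "y": 0, "z": -50, "wx": 0, "wy": 0, "wz": 0, "hand": 150}
    - {"x": 10, "y": 0, "z": -80, "wx": 0, "wy": 0.05, "wz": 0, "hand": 150}
    - {"x": 10, "y": 0, "z": -110, "wx": 0, "wy": 0.15, "wz": 0, "hand": 150}
    - {"x": 0, "y": 0, "z": -130, "wx": 0, "wy": 0.28, "wz": 0, "hand": 150}
    - {"x": -10, "y": 0, "z": -130, "wx": 0, "wy": 0.4, "wz": 0, "hand": 150}
    - {"x": -20, "y": 0, "z": -130, "wx": 0, "wy": 0.52, "wz": 0, "hand": 150}
    - {"x": -20, "y": 0, "z": -130, "wx": 0, "wy": 0.52, "wz": 0, "hand": 150}
  force: 30

```text
time_s: 4.1
eef_pos: [0.4598, 0.3602, 0.1719]
tcp_rot: [[-0.972, 0.233, 0.005], [0.233, 0.972, 0.006], [-0.004, 0.007, -1.0]]
contact_force: [0.5, -1.2, -2.2]
opening: 0.0482
finger_force: 31.5
```

```bash
python3 - <<'E'
from h import *
from scipy.spatial.transform import Rotation as Q
np.set_printoptions(precision=4,suppress=True)
s=status.sense();T=s['tcp_rot'];p=s['eef_pos']; print(p,T,s['joint_pos'],s['opening'])
X=np.array([-1,0,0.]);Z=np.array([0,0,-1.]);G=np.c_[X,np.cross(Z,X),Z]
tcp=np.array([.502,-.351,.10]); print(1e3*T.T@(tcp-p),Q.from_matrix(T.T@G).as_rotvec())
E
```

```text
[0.4598 0.3602 0.1719] [[-0.9724  0.2333  0.0051]
 [ 0.2334  0.9724  0.0061]
 [-0.0036  0.0071 -1.    ]] [-44.2698  24.0191   3.7417 104.9269  -2.0609  50.667   36.9483] 0.048161212256194706
[-206.7909 -682.2358   67.7596] [ 0.0067  0.0044 -0.2355]
```

Request:
send_rows:
  rows:
    - {"x": -8, "y": -25, "z": 0, "wx": 0.006, "wy": 0.004, "wz": -0.01, "hand": 150}
    - {"x": -20, "y": -65, "z": 0, "wx": 0.006, "wy": 0.004, "wz": -0.02, "hand": 150}
    - {"x": -33, "y": -109, "z": 0, "wx": 0.006, "wy": 0.004, "wz": -0.035, "hand": 150}
    - {"x": -46, "y": -153, "z": 0, "wx": 0.006, "wy": 0.004, "wz": -0.05, "hand": 150}
    - {"x": -59, "y": -197, "z": 0, "wx": 0.006, "wy": 0.004, "wz": -0.065, "hand": 150}
    - {"x": -72, "y": -241, "z": 0, "wx": 0.006, "wy": 0.004, "wz": -0.08, "hand": 150}
    - {"x": -86, "y": -285, "z": 0, "wx": 0.006, "wy": 0.004, "wz": -0.095, "hand": 150}
    - {"x": -100, "y": -329, "z": 0, "wx": 0.006, "wy": 0.004, "wz": -0.11, "hand": 150}
    - {"x": -113, "y": -373, "z": 0, "wx": 0.006, "wy": 0.004, "wz": -0.125, "hand": 150}
    - {"x": -126, "y": -417, "z": 0, "wx": 0.006, "wy": 0.004, "wz": -0.14, "hand": 150}
    - {"x": -139, "y": -460, "z": 0, "wx": 0.006, "wy": 0.004, "wz": -0.15, "hand": 150}
    - {"x": -150, "y": -495, "z": 0, "wx": 0.006, "wy": 0.004, "wz": -0.16, "hand": 150}
  force: 30

```text
time_s: 5.3
eef_pos: [0.488, -0.1544, 0.1682]
tcp_rot: [[-0.998, 0.066, -0.003], [0.066, 0.998, -0.002], [0.002, -0.003, -1.0]]
contact_force: [0.4, -0.2, -2.2]
opening: 0.0479
finger_force: 31.6
```

```bash
cat > go.py <<'E'
from h import *
from scipy.spatial.transform import Rotation as Q
import sys
np.set_printoptions(precision=4,suppress=True)
def go(tcp,G):
    s=status.sense();T=s['tcp_rot'];p=s['eef_pos']; print('t',s['time_s'],'p',p,'j',s['joint_pos'],'op',s['opening'])
    print('mm',(1e3*T.T@(np.array(tcp)-p)).round(1),'rv',Q.from_matrix(T.T@G).as_rotvec().round(4))
def down(yaw):
    X=-np.array([np.cos(yaw),np.sin(yaw),0]);Z=np.array([0,0,-1.]);return np.c_[X,np.cross(Z,X),Z]
E
python3 -c "
from go import *
go([.502,-.351,.10],down(0))"
```

```text
t 5.3 p [ 0.488  -0.1544  0.1682] j [  1.5952  18.2074  14.4302 115.0421  -5.8175  47.5448 105.4685] op 0.047886043158061845
mm [ -27.2 -195.    68.6] rv [-0.0026 -0.0026 -0.0664]
```

Request:
send_rows:
  rows:
    - {"x": -6, "y": -43, "z": 0, "wx": -0.002, "wy": -0.002, "wz": -0.01, "hand": 150}
    - {"x": -12, "y": -86, "z": 5, "wx": -0.002, "wy": -0.002, "wz": -0.02, "hand": 150}
    - {"x": -18, "y": -129, "z": 15, "wx": -0.002, "wy": -0.002, "wz": -0.04, "hand": 150}
    - {"x": -23, "y": -165, "z": 30, "wx": -0.002, "wy": -0.002, "wz": -0.06, "hand": 150}
    - {"x": -26, "y": -187, "z": 45, "wx": -0.002, "wy": -0.002, "wz": -0.066, "hand": 150}
    - {"x": -27, "y": -195, "z": 60, "wx": -0.002, "wy": -0.002, "wz": -0.066, "hand": 150}
    - {"x": -27, "y": -195, "z": 68, "wx": -0.002, "wy": -0.002, "wz": -0.066, "hand": 150}
    - {"x": -27, "y": -195, "z": 68, "wx": -0.002, "wy": -0.002, "wz": -0.066, "hand": 150}
  force: 30

```text
time_s: 6.1
eef_pos: [0.5021, -0.3462, 0.0986]
tcp_rot: [[-1.0, -0.002, -0.003], [-0.002, 1.0, 0.003], [0.003, 0.003, -1.0]]
contact_force: [0.5, 0.3, -1.1]
opening: 0.048
finger_force: 31.6
```

```bash
python3 -c "
from go import *
go([.502,-.351,.03],down(0))
im,c=grab('scene','s1'); im2,c2=grab('top','t1')
a=im[140:260,130:290];b=im2[210:330,420:580]
cv2.imwrite('pics/c1.png',np.hstack([cv2.resize(a,(400,300),interpolation=2),cv2.resize(b,(400,300),interpolation=2)]))
"
```

```text
t 6.1 p [ 0.5021 -0.3462  0.0986] j [ 20.4373  32.5494  14.6794 103.7748 -11.0985  45.3326 130.8647] op 0.04798789911579332
mm [-0.1 -5.  68.6] rv [ 0.0029 -0.0035  0.0015]
```

View pics/c1.png

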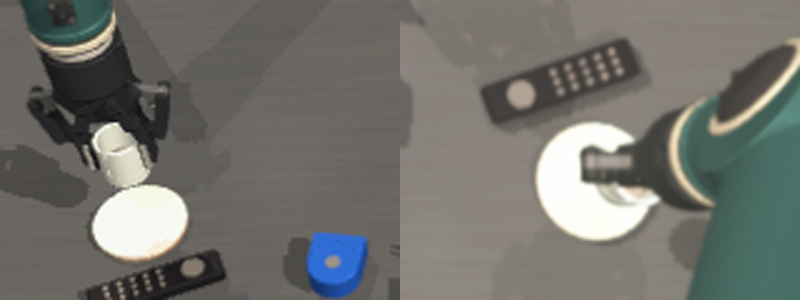

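```bash
python3 - <<'E'
from go import *
im,c=load('s1')
for dx in(0,-.004):
  for th in (-.05,0,.05):
    b=np.array([.502+dx,-.3465,.0855]); a=np.array([np.sin(th),0,np.cos(th)])
    print(dx,th,proj(c,[b,b+.05*a]))
t=np.linspace(0,6.28,25)
o=cv2.resize(im[180:225,155:205],None,fx=12,fy=12,interpolation=2)
b=np.array([.498,-.3465,.0855])
for z,col in((0,(0,0,255)),(.05,(0,255,0))):
    q=(proj(c,b+np.c_[.024*np.cos(t),.024*np.sin(t),0*t+z])-[155,180]+.5)*12
    cv2.polylines(o,[q.astype(np.int32)],True,col,1)
cv2.imwrite('pics/c2.png',o)
E
```

```text
0 -0.05 [[180.7535 209.4103]
 [176.22   195.529 ]]
0 0 [[180.7535 209.4103]
 [176.073  196.2241]]
0 0.05 [[180.7535 209.4103]
 [175.9378 196.9551]]
-0.004 -0.05 [[180.963  208.2797]
 [176.4447 194.3929]]
-0.004 0 [[180.963  208.2797]
 [176.2984 195.0851]]
-0.004 0.05 [[180.963  208.2797]
 [176.1637 195.8132]]
```

View pics/c2.png

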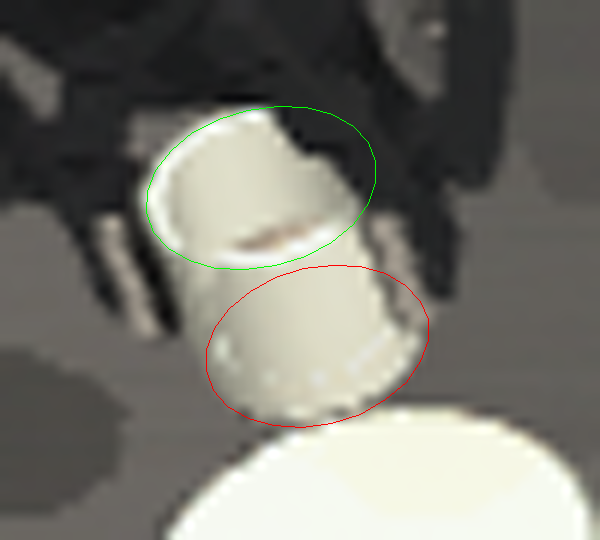

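The outlines match, so the cup is upright with its axis 4 mm nearer the robot than the TCP. Lowering it now.

Request:
send_rows:
  rows:
    - {"x": -4, "y": -4, "z": 20, "wx": 0.003, "wy": -0.003, "wz": 0, "hand": 150}
    - {"x": -4, "y": -4, "z": 45, "wx": 0.003, "wy": -0.003, "wz": 0, "hand": 150}
    - {"x": -4, "y": -4, "z": 62, "wx": 0.003, "wy": -0.003, "wz": 0, "hand": 150}
    - {"x": -4, "y": -4, "z": 69, "wx": 0.003, "wy": -0.003, "wz": 0, "hand": 150}
    - {"x": -4, "y": -4, "z": 71, "wx": 0.003, "wy": -0.003, "wz": 0, "hand": 150}
    - {"x": -4, "y": -4, "z": 73, "wx": 0.003, "wy": -0.003, "wz": 0, "hand": 150}
    - {"x": -4, "y": -4, "z": 73, "wx": 0.003, "wy": -0.003, "wz": 0, "hand": 150}
  force: 30

```text
time_s: 6.9
eef_pos: [0.5071, -0.3533, 0.0278]
tcp_rot: [[-1.0, 0.0, 0.003], [0.0, 1.0, -0.004], [-0.003, -0.004, -1.0]]
contact_force: [-0.6, 1.4, -1.6]
opening: 0.0485
finger_force: 31.6
```

Request:
send_rows:
  rows:
    - {"x": 1, "y": 2, "z": 1, "wx": 0.0, "wy": 0.0, "wz": 0, "hand": 150}
    - {"x": 1, "y": 2, "z": 2, "wx": 0, "wy": 0, "wz": 0, "hand": 150}
    - {"x": 1, "y": 2, "z": 3, "wx": 0, "wy": 0, "wz": 0, "hand": 150}
    - {"x": 1, "y": 2, "z": 3.5, "wx": 0, "wy": 0, "wz": 0, "hand": 150}
    - {"x": 1, "y": 2, "z": 3.5, "wx": 0, "wy": 0, "wz": 0, "hand": 150}
  force: 30

```text
time_s: 7.4
eef_pos: [0.5056, -0.3511, 0.0235]
tcp_rot: [[-1.0, 0.0, 0.002], [0.0, 1.0, -0.003], [-0.002, -0.003, -1.0]]
contact_force: [0.2, 0.9, -1.5]
opening: 0.0478
finger_force: 31.6
```

Request:
send_rows:
  rows:
    - {"x": 0, "y": 0, "z": 0.7, "wx": 0.0, "wy": 0.0, "wz": 0, "hand": 150}
    - {"x": 0, "y": 0, "z": 1.4, "wx": 0, "wy": 0, "wz": 0, "hand": 150}
    - {"x": 0, "y": 0, "z": 1.4, "wx": 0, "wy": 0, "wz": 0, "hand": 150}
  force: 30

```text
time_s: 7.7
eef_pos: [0.5058, -0.3512, 0.0231]
tcp_rot: [[-1.0, 0.0, 0.003], [0.0, 1.0, -0.003], [-0.003, -0.003, -1.0]]
contact_force: [-1.5, 1.2, 4.9]
opening: 0.0479
finger_force: 32.1
```

Request:
send_rows:
  rows:
    - {"x": 0, "y": 0, "z": 0, "wx": 0, "wy": 0, "wz": 0, "hand": 105}
    - {"x": 0, "y": 0, "z": 0, "wx": 0, "wy": 0, "wz": 0, "hand": 90}
    - {"x": 0, "y": 0, "z": 0, "wx": 0, "wy": 0, "wz": 0, "hand": 60}
    - {"x": 0, "y": 0, "z": 0, "wx": 0, "wy": 0, "wz": 0, "hand": 0}
    - {"x": 0, "y": 0, "z": 0, "wx": 0, "wy": 0, "wz": 0, "hand": 0}
    - {"x": 0, "y": 0, "z": 0, "wx": 0, "wy": 0, "wz": 0, "hand": 0}
    - {"x": 0, "y": 0, "z": -15, "wx": 0, "wy": 0, "wz": 0, "hand": 0}
    - {"x": 0, "y": 0, "z": -50, "wx": 0, "wy": 0, "wz": 0, "hand": 0}
    - {"x": 0, "y": 0, "z": -95, "wx": 0, "wy": 0, "wz": 0, "hand": 0}
    - {"x": 0, "y": 0, "z": -140, "wx": 0, "wy": 0, "wz": 0, "hand": 0}
    - {"x": 0, "y": 0, "z": -180, "wx": 0, "wy": 0, "wz": 0, "hand": 0}
  force: 30

```text
time_s: 8.8
eef_pos: [0.5053, -0.3508, 0.2057]
tcp_rot: [[-1.0, 0.001, 0.004], [0.001, 1.0, -0.004], [-0.004, -0.004, -1.0]]
contact_force: [0.7, -0.2, 0.5]
opening: 0.0855
finger_force: 0.0
```

```bash
python3 - <<'E'
from go import *
# view pose for puck: aim at puck centre
s=status.sense();T=s['tcp_rot']
off=np.array([.0724,-.0007,-.142]); f=np.array([-.2846,0,.9586]); G=down(0)
im,c=grab('wrist','w4'); print(proj(c,[[.502,-.351,.06],[.502,-.351,.01]]))
hsv=cv2.cvtColor(im,cv2.COLOR_BGR2HSV); m=((hsv[...,1]<60)&(hsv[...,2]>150)).astype(np.uint8)*255
for k in cv2.findContours(m,cv2.RETR_LIST,cv2.CHAIN_APPROX_NONE)[0]:
    if cv2.contourArea(k)>200: print(cv2.contourArea(k),cv2.fitEllipse(k),plane(c,cv2.fitEllipse(k)[0],.01),plane(c,cv2.fitEllipse(k)[0],.06))
tcp=np.array([.635,-.021,.028])-G@f*.30-G@off; print(tcp); go(tcp,G)
E
```

```text
[[319.4399 221.287 ]
 [319.4705 208.131 ]]
453.0 ((391.15692138671875, 289.4998779296875), (23.2497615814209, 24.899526596069336), 75.47578430175781) [[ 0.5813 -0.2824  0.01  ]] [[ 0.5592 -0.2925  0.06  ]]
17222.5 ((325.7618713378906, 204.1378936767578), (148.3772430419922, 166.8975372314453), 67.97982788085938) [[ 0.4984 -0.3454  0.01  ]] [[ 0.4885 -0.3462  0.06  ]]
[ 0.622  -0.0203  0.1736]
t 8.85 p [ 0.5083 -0.3531  0.2128] j [ 18.6955  24.5977  17.0685  99.1527  -8.4281  56.5272 128.7941] op 0.0853646101306066
mm [-112.8  333.3   37.7] rv [-0.0094  0.014  -0.0009]
```

Request:
send_rows:
  rows:
    - {"x": -10, "y": 35, "z": -10, "wx": 0, "wy": 0, "wz": 0, "hand": 0}
    - {"x": -20, "y": 75, "z": -10, "wx": 0, "wy": 0, "wz": 0, "hand": 0}
    - {"x": -35, "y": 120, "z": -10, "wx": 0, "wy": 0, "wz": 0, "hand": 0}
    - {"x": -50, "y": 165, "z": -10, "wx": 0, "wy": 0, "wz": 0, "hand": 0}
    - {"x": -65, "y": 210, "z": -10, "wx": 0, "wy": 0, "wz": 0, "hand": 0}
    - {"x": -80, "y": 255, "z": -10, "wx": 0, "wy": 0, "wz": 0, "hand": 0}
    - {"x": -90, "y": 300, "z": -10, "wx": 0, "wy": 0, "wz": 0, "hand": 0}
    - {"x": -99, "y": 333, "z": -10, "wx": 0, "wy": 0, "wz": 0, "hand": 0}
    - {"x": -99, "y": 333, "z": -10, "wx": 0, "wy": 0, "wz": 0, "hand": 0}
    - {"x": -99, "y": 333, "z": -10, "wx": 0, "wy": 0, "wz": 0, "hand": 0}
  force: 30

```text
time_s: 9.85
eef_pos: [0.6043, -0.0168, 0.212]
tcp_rot: [[-1.0, -0.002, 0.003], [-0.002, 1.0, -0.003], [-0.003, -0.003, -1.0]]
contact_force: [-0.5, -0.3, -0.4]
opening: 0.0856
finger_force: 0.0
```

```bash
python3 - <<'E'
from go import *
im,c=grab('wrist','w5'); t,ct=grab('top','t2')
def white(im,lo,f=60): 
    h=cv2.cvtColor(im,cv2.COLOR_BGR2HSV); return ((h[...,1]<f)&(h[...,2]>lo)).astype(np.uint8)*255
go([.608,-.0203,.22],down(0))
for lo in(150,180,200):
  for k in cv2.findContours(white(im,lo),cv2.RETR_EXTERNAL,cv2.CHAIN_APPROX_NONE)[0]:
    if cv2.contourArea(k)>600: print(lo,cv2.contourArea(k),cv2.boundingRect(k),cv2.minAreaRect(k))
print(proj(c,[[.602,-.021,.028],[.668,-.021,.028]]))
for k in cv2.findContours(white(t,150),cv2.RETR_EXTERNAL,cv2.CHAIN_APPROX_NONE)[0]:
    if cv2.contourArea(k)>300 and cv2.boundingRect(k)[0]>300 and 100<cv2.boundingRect(k)[1]<400: print('top',cv2.contourArea(k),cv2.boundingRect(k))
tc=np.linspace(0,6.28,60)
for z,r in((.01,.051),(.06,.024)):
    q=proj(ct,np.c_[.502+r*np.cos(tc),-.351+r*np.sin(tc),0*tc+z]); print(q.min(0),q.max(0))
a=cv2.resize(t[235:325,450:550],(400,360),interpolation=2)
o=np.zeros((480,800,3),np.uint8); o[:360,:400]=a; o[:,400:]=cv2.resize(im[130:430,195:445],(400,480),interpolation=2)
cv2.imwrite('pics/c3.png',o)
E
```

```text
t 9.95 p [ 0.6041 -0.0192  0.2119] j [-10.1307  23.4114  11.2259 100.3425  -5.0537  56.5924  92.8321] op 0.08580847083659543
mm [-3.9 -1.1 -8.1] rv [-0.0038  0.0027 -0.0024]
150 2257.5 (227, 392, 136, 31) ((294.1845397949219, 408.83502197265625), (136.18931579589844, 28.400245666503906), 5.403791904449463)
150 26857.5 (211, 141, 357, 243) ((397.51727294921875, 273.4875183105469), (358.1161804199219, 194.03134155273438), 33.610816955566406)
180 4232.0 (281, 211, 68, 78) ((312.8485107421875, 250.78268432617188), (65.74297332763672, 74.82813262939453), 5.355824947357178)
200 4011.5 (281, 214, 68, 75) ((311.9739990234375, 251.7169189453125), (65.56958770751953, 72.75801086425781), 6.842773914337158)
[[314.6872 212.3007]
 [314.766  282.6259]]
top 1740.0 (474, 258, 48, 49)
[474.8969 258.9615] [520.9075 305.1886]
[494.388  269.1348] [516.9714 291.8282]
```

View pics/c3.png

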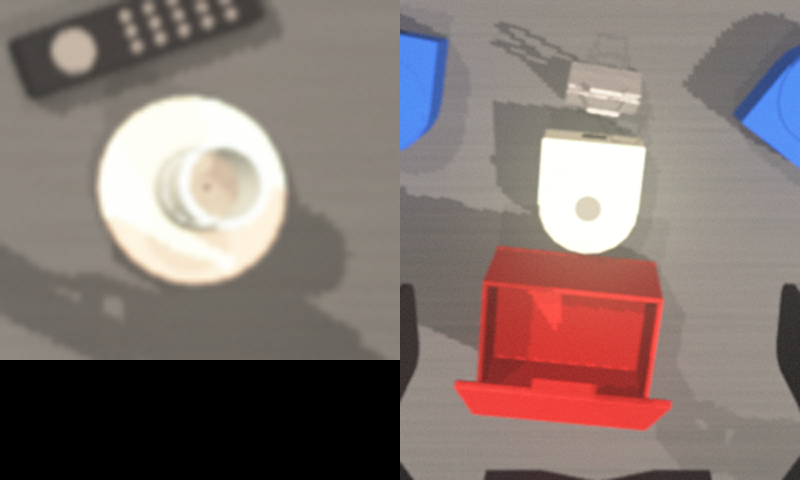

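The cup stands in the middle of the coaster (crop rim centre ≈ (217,188)). In the wrist crop the puck's flat edge runs (542,137) to (645,146) with its apex at (588,254), the clip above it and the tin below.

```bash
python3 - <<'E'
from go import *
from scipy.optimize import least_squares
im,c=load('w5')
h=cv2.cvtColor(im,cv2.COLOR_BGR2HSV); 
def sdf(p):
    box=np.maximum(np.maximum(-33-p[:,0],p[:,0]-5),abs(p[:,1])-28); ci=np.hypot(p[:,0]-5,p[:,1])-28
    return np.where(p[:,0]>5,ci,box)
for lo in (200,215,230):
    m=((h[...,1]<60)&(h[...,2]>lo)).astype(np.uint8)
    k=max([k for k in cv2.findContours(m,cv2.RETR_EXTERNAL,cv2.CHAIN_APPROX_NONE)[0] if 270<cv2.boundingRect(k)[0]<300],key=cv2.contourArea)[:,0]
    W=plane(c,k,.028)[:,:2]*1e3
    def f(q):
        C,S=np.cos(q[2]),np.sin(q[2]); d=W-q[:2]; return sdf(np.c_[C*d[:,0]+S*d[:,1],-S*d[:,0]+C*d[:,1]])
    r=least_squares(f,[635,-21,-.08],loss='soft_l1',f_scale=.5); print(lo,r.x,abs(r.fun).mean())
U=np.array([[542,137],[645,146],[588,254]])/1.6+[194.8,129.8]; print(plane(c,U,.028))
g=np.array([r.x[0]/1e3,r.x[1]/1e3]); y=r.x[2]; e=np.array([np.cos(y),np.sin(y)]); t=g-.008*e
go([*t,.08],down(y)); go([*t,.006],down(y))
E
```

```text
200 [639.9487 -22.8383  -0.0938] 0.344074474666794
215 [640.1522 -22.8544  -0.0892] 0.30273543915125145
230 [640.3031 -22.8574  -0.0885] 0.4429324031623787
[[0.6045 0.1687 0.028 ]
 [0.6094 0.2245 0.028 ]
 [0.673  0.2058 0.028 ]]
t 9.95 p [ 0.6041 -0.0192  0.2119] j [-10.1307  23.4114  11.2259 100.3425  -5.0537  56.5924  92.8321] op 0.08580847083659543
mm [-27.9  -2.4 132. ] rv [-0.0037  0.0029  0.0862]
t 9.95 p [ 0.6041 -0.0192  0.2119] j [-10.1307  23.4114  11.2259 100.3425  -5.0537  56.5924  92.8321] op 0.08580847083659543
mm [-27.7  -2.1 206. ] rv [-0.0037  0.0029  0.0862]
```

Request:
send_rows:
  rows:
    - {"x": -14, "y": -1, "z": 30, "wx": -0.004, "wy": 0.003, "wz": 0.045, "hand": 0}
    - {"x": -28, "y": -2, "z": 70, "wx": -0.004, "wy": 0.003, "wz": 0.086, "hand": 0}
    - {"x": -28, "y": -2, "z": 110, "wx": -0.004, "wy": 0.003, "wz": 0.086, "hand": 0}
    - {"x": -28, "y": -2, "z": 132, "wx": -0.004, "wy": 0.003, "wz": 0.086, "hand": 0}
    - {"x": -28, "y": -2, "z": 132, "wx": -0.004, "wy": 0.003, "wz": 0.086, "hand": 0}
    - {"x": -28, "y": -2, "z": 132, "wx": -0.004, "wy": 0.003, "wz": 0.086, "hand": 0}
  force: 40

```text
time_s: 10.55
eef_pos: [0.6329, -0.0216, 0.0801]
tcp_rot: [[-0.996, 0.088, -0.0], [0.088, 0.996, 0.001], [0.0, 0.001, -1.0]]
contact_force: [0.6, 0.0, -0.4]
opening: 0.0854
finger_force: 0.0
```

```bash
python3 - <<'E'
from go import *
y=-.090; t=np.array([.6401,-.0228])-.008*np.array([np.cos(y),np.sin(y)]); go([*t,.006],down(y))
E
```

```text
t 10.55 p [ 0.6329 -0.0216  0.0801] j [ -8.7765  35.5306  10.5124 100.726   -8.7385  44.5414  90.9916] op 0.08538835572157195
mm [ 0.7 -0.6 74.1] rv [ 0.0005 -0.0002  0.0015]
```

Request:
send_rows:
  rows:
    - {"x": 1, "y": -1, "z": 25, "wx": 0, "wy": 0, "wz": 0, "hand": 0}
    - {"x": 1, "y": -1, "z": 50, "wx": 0, "wy": 0, "wz": 0, "hand": 0}
    - {"x": 1, "y": -1, "z": 68, "wx": 0, "wy": 0, "wz": 0, "hand": 0}
    - {"x": 1, "y": -1, "z": 74, "wx": 0, "wy": 0, "wz": 0, "hand": 0}
    - {"x": 1, "y": -1, "z": 74, "wx": 0, "wy": 0, "wz": 0, "hand": 0}
    - {"x": 1, "y": -1, "z": 74, "wx": 0, "wy": 0, "wz": 0, "hand": 60}
    - {"x": 1, "y": -1, "z": 74, "wx": 0, "wy": 0, "wz": 0, "hand": 130}
    - {"x": 1, "y": -1, "z": 74, "wx": 0, "wy": 0, "wz": 0, "hand": 130}
    - {"x": 1, "y": -1, "z": 74, "wx": 0, "wy": 0, "wz": 0, "hand": 130}
    - {"x": 1, "y": -1, "z": 74, "wx": 0, "wy": 0, "wz": 0, "hand": 130}
  force: 40

```text
time_s: 11.55
eef_pos: [0.6326, -0.0208, 0.007]
tcp_rot: [[-0.996, 0.086, 0.002], [0.086, 0.996, 0.001], [-0.002, 0.001, -1.0]]
contact_force: [-0.9, 0.3, 5.1]
opening: 0.0553
finger_force: 44.0
```

```bash
python3 -c "
from go import *
go([.632,-.022,.006],down(-.09))"
```

```text
t 11.55 p [ 0.6326 -0.0208  0.007 ] j [ -7.7876  41.6753   9.1084 101.6662 -10.1054  37.3452  92.1454] op 0.05527015647771891
mm [ 0.5 -1.2  1. ] rv [0.0014 0.0017 0.0036]
```

Request:
send_rows:
  rows:
    - {"x": 0, "y": 0, "z": -8, "wx": 0, "wy": 0, "wz": 0, "hand": 130}
    - {"x": 0, "y": 0, "z": -25, "wx": 0, "wy": 0, "wz": 0, "hand": 130}
    - {"x": 0, "y": 0, "z": -60, "wx": 0, "wy": 0, "wz": 0, "hand": 130}
    - {"x": 0, "y": 0, "z": -100, "wx": 0, "wy": 0, "wz": 0, "hand": 130}
    - {"x": 5, "y": 10, "z": -140, "wx": 0, "wy": 0, "wz": -0.01, "hand": 130}
    - {"x": 20, "y": 40, "z": -170, "wx": 0, "wy": 0, "wz": -0.02, "hand": 130}
    - {"x": 40, "y": 80, "z": -180, "wx": 0, "wy": 0, "wz": -0.03, "hand": 130}
    - {"x": 60, "y": 122, "z": -180, "wx": 0, "wy": 0, "wz": 0, "hand": 130}
    - {"x": 80, "y": 164, "z": -180, "wx": 0, "wy": 0, "wz": 0.05, "hand": 130}
    - {"x": 100, "y": 206, "z": -180, "wx": 0, "wy": 0, "wz": 0.1, "hand": 130}
    - {"x": 115, "y": 240, "z": -180, "wx": 0, "wy": 0, "wz": 0.13, "hand": 130}
    - {"x": 115, "y": 240, "z": -180, "wx": 0, "wy": 0, "wz": 0.13, "hand": 130}
  force: 40

```text
time_s: 12.75
eef_pos: [0.5346, 0.2354, 0.1869]
tcp_rot: [[-0.979, 0.205, -0.001], [0.205, 0.979, 0.005], [0.002, 0.005, -1.0]]
contact_force: [0.5, -0.9, -2.3]
opening: 0.0552
finger_force: 43.2
```

```bash
cat >> go.py <<'E'
PR=dockR(-.2195); PO=np.array([.5118,.3507,.04]); PG=np.c_[-PR[:,0],PR[:,1],-PR[:,2]]
def dock(hgt,cx=0,cy=0,dz=.007,dx=.0075): # tcp for puck underside hgt above floor, puck at cx,cy
    return PO+PR@[cx-dx,cy,hgt+dz]
E
python3 -c "
from go import *
go(dock(.08),PG)"
```

```text
t 12.75 p [0.5346 0.2354 0.1869] j [-34.5389  23.1906   9.7233 104.2716  -5.1487  52.8887  55.682 ] op 0.05520922855520186
mm [ 95.5 108.5  75.8] rv [ 0.0079 -0.5223  0.0114]
```

Request:
send_rows:
  rows:
    - {"x": 25, "y": 30, "z": 0, "wx": 0, "wy": 0, "wz": 0.01, "hand": 130}
    - {"x": 55, "y": 60, "z": 0, "wx": 0.002, "wy": -0.08, "wz": 0.01, "hand": 130}
    - {"x": 80, "y": 85, "z": 5, "wx": 0.004, "wy": -0.19, "wz": 0.01, "hand": 130}
    - {"x": 92, "y": 105, "z": 20, "wx": 0.006, "wy": -0.3, "wz": 0.01, "hand": 130}
    - {"x": 95, "y": 108, "z": 40, "wx": 0.008, "wy": -0.41, "wz": 0.01, "hand": 130}
    - {"x": 95, "y": 108, "z": 60, "wx": 0.008, "wy": -0.522, "wz": 0.011, "hand": 130}
    - {"x": 95, "y": 108, "z": 76, "wx": 0.008, "wy": -0.522, "wz": 0.011, "hand": 130}
    - {"x": 95, "y": 108, "z": 76, "wx": 0.008, "wy": -0.522, "wz": 0.011, "hand": 130}
    - {"x": 95, "y": 108, "z": 76, "wx": 0.008, "wy": -0.522, "wz": 0.011, "hand": 130}
  force: 40

```text
time_s: 13.65
eef_pos: [0.4688, 0.3539, 0.111]
tcp_rot: [[-0.845, 0.228, 0.485], [0.196, 0.974, -0.116], [-0.498, -0.003, -0.867]]
contact_force: [1.2, 0.2, -0.6]
opening: 0.0552
finger_force: 43.2
```

```bash
python3 - <<'E'
from go import *
go(dock(.08),PG); go(dock(.02),PG)
im,c=grab('wrist','w6'); t,ct=grab('scene','s6')
h=cv2.cvtColor(im,cv2.COLOR_BGR2HSV)
# predicted puck outline in wrist image and pocket points
s=status.sense();T=s['tcp_rot'];p=s['eef_pos']
V=lambda X:p+(np.array(X)*1e-3)@T.T
# puck frame->tool: tool=(-px-7.5, py, -(pz)-7) with pz from centre
pk=lambda X:V([[-x-7.5,y,-z-7] for x,y,z in X])
A=[[-33,-28,14],[-33,28,14],[33,0,14]]
print('puck top pred',proj(c,pk(A)))
B=np.array([[-35,-30,9],[-35,30,9],[-43,-38,9],[-43,38,9]])*1e-3
print('pocket pred',proj(c,B@PR.T+PO))
cv2.imwrite('pics/w6c.png',cv2.resize(im[150:420,180:460],None,fx=2.1,fy=2.1,interpolation=2))
E
```

```text
t 13.65 p [0.4688 0.3539 0.111 ] j [-76.8803  28.4992  27.2889 120.2231  35.2066  26.2128  -7.7014] op 0.05515490259528674
mm [ 5.8  6.1 -4.2] rv [-0.008   0.0018 -0.0071]
t 13.65 p [0.4688 0.3539 0.111 ] j [-76.8803  28.4992  27.2889 120.2231  35.2066  26.2128  -7.7014] op 0.05515490259528674
mm [ 5.9  6.6 55.8] rv [-0.008   0.0018 -0.0071]
puck top pred [[237.8768 277.0837]
 [402.9194 277.5614]
 [319.6658 436.4244]]
pocket pred [[278.2587 200.8314]
 [383.4445 200.2157]
 [263.5884 186.9066]
 [398.2868 186.0642]]
```

```bash
python3 - <<'E'
from go import *
im,c=load('w6'); h=cv2.cvtColor(im,cv2.COLOR_BGR2HSV); m=(h[...,1]<60)&(h[...,2]>150)
for r in list(range(150,300,8)):
    x=np.where(m[r,180:470])[0]+180
    if len(x):
        g=np.split(x,np.where(np.diff(x)>1)[0]+1); print(r,[(a[0],a[-1]) for a in g if len(a)>2])
print(h[190:290:6,320,2], h[190:290:6,300,2])
# silhouette prediction of wall outer edge
B=np.array([[x,y,9] for x in(-43,-30,-20,-10) for y in(-38,38)])*1e-3
print(proj(c,B@PR.T+PO))
E
```

```text
150 [(np.int64(263), np.int64(397))]
158 [(np.int64(267), np.int64(284)), (np.int64(287), np.int64(291)), (np.int64(293), np.int64(298)), (np.int64(302), np.int64(304)), (np.int64(306), np.int64(308)), (np.int64(314), np.int64(318)), (np.int64(324), np.int64(330)), (np.int64(332), np.int64(334)), (np.int64(336), np.int64(339)), (np.int64(343), np.int64(351)), (np.int64(353), np.int64(397))]
166 [(np.int64(272), np.int64(277)), (np.int64(288), np.int64(297)), (np.int64(305), np.int64(309)), (np.int64(313), np.int64(332)), (np.int64(342), np.int64(358)), (np.int64(364), np.int64(395))]
174 [(np.int64(266), np.int64(268)), (np.int64(272), np.int64(274)), (np.int64(279), np.int64(281)), (np.int64(291), np.int64(298)), (np.int64(306), np.int64(309)), (np.int64(312), np.int64(319)), (np.int64(321), np.int64(332)), (np.int64(342), np.int64(361)), (np.int64(363), np.int64(370)), (np.int64(372), np.int64(394))]
182 [(np.int64(369), np.int64(392))]
190 [(np.int64(263), np.int64(397))]
198 [(np.int64(264), np.int64(397))]
206 [(np.int64(264), np.int64(379)), (np.int64(382), np.int64(397))]
214 
[... 173 characters left out ...]
p.int64(381), np.int64(395))]
238 [(np.int64(265), np.int64(378)), (np.int64(381), np.int64(395))]
246 [(np.int64(266), np.int64(378)), (np.int64(381), np.int64(394))]
254 [(np.int64(266), np.int64(377)), (np.int64(381), np.int64(394))]
262 [(np.int64(391), np.int64(393))]
270 []
278 [(np.int64(236), np.int64(400))]
286 [(np.int64(236), np.int64(400))]
294 [(np.int64(237), np.int64(399))]
[228 230 239 237 232 230 235 244 237 239 234 144  76 150 153 213 216] [230 230 227 227 235 230 234 235 232 236 240 145  99 149 149 215 215]
[[263.5884 186.9066]
 [398.2868 186.0642]
 [264.6893 209.5033]
 [397.0706 208.761 ]
 [265.5067 226.3632]
 [396.1692 225.6934]
 [266.2999 242.7918]
 [395.2959 242.1909]]
```

Request:
send_rows:
  rows:
    - {"x": 3, "y": 3, "z": 5, "wx": -0.008, "wy": 0.002, "wz": -0.007, "hand": 130}
    - {"x": 6, "y": 7, "z": 20, "wx": -0.008, "wy": 0.002, "wz": -0.007, "hand": 130}
    - {"x": 6, "y": 7, "z": 40, "wx": -0.008, "wy": 0.002, "wz": -0.007, "hand": 130}
    - {"x": 6, "y": 7, "z": 55, "wx": -0.008, "wy": 0.002, "wz": -0.007, "hand": 130}
    - {"x": 6, "y": 7, "z": 55, "wx": -0.008, "wy": 0.002, "wz": -0.007, "hand": 130}
    - {"x": 6, "y": 7, "z": 55, "wx": -0.008, "wy": 0.002, "wz": -0.007, "hand": 130}
    - {"x": 6, "y": 7, "z": 55, "wx": -0.008, "wy": 0.002, "wz": -0.007, "hand": 130}
  force: 40

```text
time_s: 14.45
eef_pos: [0.4915, 0.356, 0.0601]
tcp_rot: [[-0.847, 0.217, 0.485], [0.189, 0.976, -0.107], [-0.496, 0.001, -0.868]]
contact_force: [1.0, -0.4, -0.7]
opening: 0.0551
finger_force: 43.2
```

```bash
python3 - <<'E'
from go import *
print(status.sense()['contact_force'])
go(dock(.02,0,.0005),PG); go(dock(.009,0,.0005),PG); go(dock(0,0,.0005),PG)
im,c=grab('wrist','w7'); h=cv2.cvtColor(im,cv2.COLOR_BGR2HSV); m=(h[...,1]<60)&(h[...,2]>150)
for r in range(170,310,8):
    x=np.where(m[r,180:470])[0]+180
    if len(x):
        g=np.split(x,np.where(np.diff(x)>1)[0]+1); print(r,[(int(a[0]),int(a[-1])) for a in g if len(a)>2])
print(h[180:300:4,320,2])
B=np.array([[x,y,9] for x in(-43,-35,-20,-10) for y in(-38,-30,30,38)])*1e-3
print(proj(c,B@PR.T+PO))
s=status.sense();T=s['tcp_rot'];p=s['eef_pos']
print(proj(c,p+np.array([[33-7.5,-28,-21],[33-7.5,28,-21],[33-7.5,0,-21]])*1e-3@T.T))
E
```

```text
[ 1.0178 -0.3608 -0.6563]
t 14.45 p [0.4915 0.356  0.0601] j [-74.7092  35.5046  27.7076 119.0518  36.0419  19.3451  -9.1119] op 0.05506383049427015
mm [-0.8 -0.3  0.9] rv [ 0.0014 -0.0008 -0.0002]
t 14.45 p [0.4915 0.356  0.0601] j [-74.7092  35.5046  27.7076 119.0518  36.0419  19.3451  -9.1119] op 0.05506383049427015
mm [-0.8 -0.3 11.9] rv [ 0.0014 -0.0008 -0.0002]
t 14.45 p [0.4915 0.356  0.0601] j [-74.7092  35.5046  27.7076 119.0518  36.0419  19.3451  -9.1119] op 0.05506383049427015
mm [-0.8 -0.3 20.9] rv [ 0.0014 -0.0008 -0.0002]
170 [(232, 403)]
178 [(243, 245), (276, 329), (335, 403)]
186 [(273, 275), (311, 315), (335, 345), (355, 401)]
194 [(271, 274), (314, 316), (334, 348), (369, 400)]
202 [(244, 247), (285, 288), (290, 292), (300, 303), (311, 316), (334, 345), (347, 349), (351, 353), (370, 373), (376, 398)]
210 [(365, 397)]
226 [(230, 404)]
234 [(231, 403)]
242 [(231, 248), (253, 381), (385, 403)]
250 [(232, 248), (253, 380), (384, 403)]
258 [(232, 247), (389, 402)]
266 [(233, 243), (393, 401)]
274 [(232, 239), (397, 401)]
282 [(233, 400)]
290 [(233, 400)]
298 [(238, 399)]
306 [(238, 397)]
[158 148 147 147 149 147 151 150 123 122 165 171 170 170 179 232 234 225
 234 141  68  92 145 146 157 209 212 211 212 214]
[[229.7266 220.3664]
 [248.2831 220.3617]
 [387.1638 220.2715]
 [405.7012 220.2521]
 [230.94   238.1877]
 [249.2425 238.1761]
 [386.2295 238.0792]
 [404.5135 238.065 ]
 [233.1124 270.3294]
 [250.9603 270.3062]
 [384.557  270.1979]
 [402.3873 270.1922]
 [234.4913 290.893 ]
 [252.0508 290.863 ]
 [383.4953 290.7477]
 [401.0377 290.7469]]
[[237.6624 273.8298]
 [403.1495 273.7935]
 [320.3948 273.7867]]
```

Request:
send_rows:
  rows:
    - {"x": 0, "y": 0, "z": 5, "wx": 0.001, "wy": -0.001, "wz": 0, "hand": 130}
    - {"x": 0, "y": 0, "z": 9, "wx": 0.001, "wy": -0.001, "wz": 0, "hand": 130}
    - {"x": 0, "y": 0, "z": 12, "wx": 0.001, "wy": -0.001, "wz": 0, "hand": 130}
    - {"x": 0, "y": 0, "z": 14, "wx": 0.001, "wy": -0.001, "wz": 0, "hand": 130}
    - {"x": 0, "y": 0, "z": 16, "wx": 0.001, "wy": -0.001, "wz": 0, "hand": 130}
    - {"x": 0, "y": 0, "z": 16, "wx": 0.001, "wy": -0.001, "wz": 0, "hand": 130}
  force: 40

```text
time_s: 15.1
eef_pos: [0.499, 0.3537, 0.0451]
tcp_rot: [[-0.847, 0.218, 0.485], [0.188, 0.976, -0.11], [-0.497, -0.002, -0.868]]
contact_force: [-0.4, -0.3, -1.5]
opening: 0.0551
finger_force: 43.2
```

```bash
python3 - <<'E'
from go import *
print(PR.T@status.sense()['contact_force']); go(dock(0,0,.0005),PG)
E
```

```text
[-1.0067 -0.3444 -1.1879]
t 15.1 p [0.499  0.3537 0.0451] j [-74.1334  37.6452  28.0375 118.6129  36.2718  17.6076  -9.523 ] op 0.0551052778487592
mm [-1.3  0.4  3.9] rv [-0.0015  0.0003  0.0009]
```

Request:
send_rows:
  rows:
    - {"x": 0, "y": 0, "z": 1, "wx": 0, "wy": 0, "wz": 0, "hand": 130}
    - {"x": 0, "y": 0, "z": 2, "wx": 0, "wy": 0, "wz": 0, "hand": 130}
    - {"x": 0, "y": 0, "z": 3, "wx": 0, "wy": 0, "wz": 0, "hand": 130}
    - {"x": 0, "y": 0, "z": 4, "wx": 0, "wy": 0, "wz": 0, "hand": 130}
    - {"x": 0, "y": 0, "z": 4, "wx": 0, "wy": 0, "wz": 0, "hand": 130}
  force: 40

```text
time_s: 15.6
eef_pos: [0.5009, 0.3535, 0.0419]
tcp_rot: [[-0.847, 0.218, 0.485], [0.188, 0.976, -0.109], [-0.497, -0.001, -0.868]]
contact_force: [1.7, 0.2, -1.4]
opening: 0.055
finger_force: 43.2
```

```bash
python3 - <<'E'
from go import *
print(PR.T@status.sense()['contact_force']); go(dock(0,0,.0005),PG)
E
```

```text
[ 0.6628  0.5996 -1.9774]
t 15.6 p [0.5009 0.3535 0.0419] j [-73.9682  38.1064  28.0891 118.4876  36.319   17.1775  -9.6068] op 0.05502588966987321
mm [-1.3  0.1  0.2] rv [-0.0009  0.0003  0.0007]
```

Almost at the floor, with no side contact. I'll press lightly until it touches.

Request:
send_rows:
  rows:
    - {"x": 0, "y": 0, "z": 0.7, "wx": 0, "wy": 0, "wz": 0, "hand": 130}
    - {"x": 0, "y": 0, "z": 1.4, "wx": 0, "wy": 0, "wz": 0, "hand": 130}
    - {"x": 0, "y": 0, "z": 2, "wx": 0, "wy": 0, "wz": 0, "hand": 130}
    - {"x": 0, "y": 0, "z": 2, "wx": 0, "wy": 0, "wz": 0, "hand": 130}
  force: 40

```text
time_s: 16.0
eef_pos: [0.501, 0.3535, 0.0417]
tcp_rot: [[-0.847, 0.218, 0.485], [0.188, 0.976, -0.109], [-0.497, -0.001, -0.868]]
contact_force: [-14.2, -2.4, 21.4]
opening: 0.0552
finger_force: 46.3
```

```bash
python3 - <<'E'
from go import *
print(PR.T@status.sense()['contact_force']); go(dock(0,0,.0005),PG)
E
```

```text
[-0.9778 -5.433  25.1968]
t 16.0 p [0.501  0.3535 0.0417] j [-73.9772  38.1369  28.1027 118.4824  36.3309  17.1623  -9.6409] op 0.05521487419025339
mm [-1.3  0.1  0. ] rv [-0.0011  0.0004  0.0005]
```

Request:
send_rows:
  rows:
    - {"x": 0, "y": 0, "z": -1.5, "wx": 0, "wy": 0, "wz": 0, "hand": 130}
    - {"x": 0, "y": 0, "z": -1.5, "wx": 0, "wy": 0, "wz": 0, "hand": 80}
    - {"x": 0, "y": 0, "z": -1.5, "wx": 0, "wy": 0, "wz": 0, "hand": 50}
    - {"x": 0, "y": 0, "z": -1.5, "wx": 0, "wy": 0, "wz": 0, "hand": 0}
    - {"x": 0, "y": 0, "z": -1.5, "wx": 0, "wy": 0, "wz": 0, "hand": 0}
    - {"x": 0, "y": 0, "z": -1.5, "wx": 0, "wy": 0, "wz": 0, "hand": 0}
    - {"x": 0, "y": 0, "z": -15, "wx": 0, "wy": 0, "wz": 0, "hand": 0}
    - {"x": 0, "y": 0, "z": -45, "wx": 0, "wy": 0, "wz": 0, "hand": 0}
    - {"x": 0, "y": 0, "z": -90, "wx": 0, "wy": 0, "wz": 0, "hand": 0}
    - {"x": 0, "y": 0, "z": -120, "wx": 0, "wy": 0, "wz": 0, "hand": 0}
    - {"x": 0, "y": 0, "z": -120, "wx": 0, "wy": 0, "wz": 0, "hand": 0}
    - {"x": 0, "y": 0, "z": -120, "wx": 0, "wy": 0, "wz": 0, "hand": 0}
  force: 40

```text
time_s: 17.2
eef_pos: [0.4433, 0.3669, 0.1453]
tcp_rot: [[-0.847, 0.217, 0.485], [0.189, 0.976, -0.107], [-0.497, 0.001, -0.868]]
contact_force: [0.4, 0.5, -0.5]
opening: 0.0852
finger_force: 0.0
```

```bash
python3 - <<'E'
from go import *
from scipy.optimize import least_squares
s=status.sense(); print(s['time_s'],s['opening'],s['finger_force'],s['contact_force'])
im,c=grab('wrist','w8'); h=cv2.cvtColor(im,cv2.COLOR_BGR2HSV)
A=np.array([[-33,-28,28],[-33,28,28],[5,-28,28],[5,28,28],[33,0,28]])*1e-3
print(proj(c,A@PR.T+PO).round(1)); print(proj(c,np.array([[-43,-38,9],[-43,38,9],[-35,0,9],[43,0,9]])*1e-3@PR.T+PO).round(1))
g=h[...,2].astype(int); cu=[int(v) for v in proj(c,PO+PR@[0,0,.028])[0]]; print(cu)
print('row profile',g[cu[1]-8,cu[0]-70:cu[0]+70:2]); print('col profile from',cu[1]-70,g[cu[1]-70:cu[1]+90:2,cu[0]-12])
E
```

```text
17.2 0.08520847156711185 0.0 [ 0.402  0.488 -0.517]
[[273.7 207.7]
 [361.3 207.7]
 [275.6 263.8]
 [359.4 263.8]
 [317.5 302.1]]
[[261.5 187.7]
 [373.4 187.7]
 [317.5 199.4]
 [317.5 303.3]]
[317, 256]
row profile [155 157 156 155 157 159 157 160 195 222 224 224 227 224 248 254 252 254
 254 254 254 254 254 254 254 254 254 254 254 254 254 254 254 254 254 255
 255 254 254 254 254 254 254 254 254 254 254 254 254 254 254 254 254 254
 254 254 254 250 251 251 250 244 163 155 149 153 149 149 144 145]
col profile from 186 [173 212 217 215 216 215 205 180 180 197 255 254 254 254 254 254 254 254
 254 252 254 254 254 254 254 254 254 254 254 254 254 254 253 254 255 255
 254 250 249 251 255 255 254 254 254 254 254 254 254 254 254 254 254 255
 255 255 254 255 190 163 162 165 168 162 162 158 161 156 157 158 157 154
 154 153 152 152 153 154 151 150]
```

The puck's edges match the seated prediction to within about 1 mm, and the hand is clear. Handing in.

```bash
python3 -c "
from h import *
print(ctrl.hand_in())"
```

```text
the job is handed in; nothing more can be done
None
```

I handed the job in at about 17 s of robot time: the cup stands upright in the middle of the coaster, and the puck is seated on the floor of the dock pocket, right side up with its flat end low. The camera checks put both within about 2 mm of target, but the hand-in returned no verdict, and I did not re-measure the tin, clip or remote afterwards.

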